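# Gauge a firebrick bar against a flip stop

## Task

Flip the metal stop on the cutting jig's fence all the way down, bring the long soft firebrick bar flush along the fence and gently up against the stop's screw head until you feel it bear with about 5 N, then flip the stop back up without shifting the bar. The brick crumbles easily, so never press it on fence or stop with more than 12 N; move it only while the stop is down, and do not disturb the other things on the bench.

Things in the scene. Friction and masses are not known exactly. Their poses are not given: they have to be found in the camera images.
- jig: Fixed jig: plywood board 180 x 440 x 18 mm on the bench, with a straight dark fence 25 mm wide, 16 mm high along its far side (top 34 mm above the bench). Origin: centre of the board's underside. x: across, towards the fence; y: along the fence to the robot's left, towards the stop; z up. The fence's front face is the plane x = +50 mm. Board: x -90 to 90, y -220 to 220 mm. Turned up to 0.25 rad.
- brick: Loose pale firebrick bar, 45 (x) x 130 (y) x 40 (z) mm, about 0.2 kg, the longer of the two pale bricks, on the jig's board, off the fence and a little askew. Origin: centre of its underside; y along it towards the stop, z up. Flush with the fence its origin is at x = +27.5 mm in the jig's frame. Friction on the board 1 to 2.5 N.
- brick_end (a point): Centre of the brick's end face that meets the stop: 65 mm along the brick's y from its origin, 20 mm above its underside.
- gauge (a point): Fixed point on the stop's bracket: in the plane of the lowered leaf's right-hand face, on the fence's front face, at the board's top (18 mm above the bench). Axes as the jig's. The brick meets the flat head (18 mm across) of the leaf's stiff adjusting screw, 22.5 mm in front of the fence, 20 mm above the board, which stands 3 to 23 mm from this plane towards the brick: set anew each time, not measured.
- stop: Small steel bracket of the flip stop, fixed on top of the fence. Origin on the hinge line, which runs along jig y, at jig x = +62.5 mm, 50 mm above the bench; origin's y is that of the gauge plane. Axes as the jig's.
- leaf (a joint): Hinge of the stop, rad: 0 = fully down (hard end), up to 1.75 = flipped up. Stiff: stays where left (0.09 N m, about 2 N at the grip pin). The stop is an aluminium leaf reaching 62 mm from the hinge to the front; its foot, 14 mm thick along the fence, covers 5 to 49 mm in front of the fence when down and ends 2 mm above the board.
- grip (a point): Middle of the stop's round steel grip pin, 12 mm diameter, parallel to the hinge and 55 mm from it, standing out 44 mm to the left of the foot (away from the brick); this point is 38 mm left (jig y) of the gauge plane. At joint angle a it lies 55 cos(a) mm in front of the hinge line and 55 sin(a) mm above it. The pin can turn in a light grip.
- offcut: Bystander: short pale firebrick offcut, 45 x 60 x 40 mm, in front of the board. Origin: centre of its underside.
- rib: Bystander: flat wooden rib, 30 x 75 x 6 mm, lying on the front left of the jig's board. Origin: centre of its underside.
- bowl: Bystander: terracotta bowl, 124 mm across, 55 mm high, beyond the jig. Origin: centre of its underside.
- mug: Bystander: mug, 76 mm across, 85 mm high, beyond the jig. Origin: centre of its underside.
- glaze_jar: Bystander: jar, 64 mm across, 85 mm high, to the left of the jig. Origin: centre of its underside.
- brush: Bystander: brush lying in front of the jig. Origin: near its middle, at its underside.
- square: Bystander: try square (wooden stock 20 x 110 mm, steel blade 160 mm long, 14 mm high) lying to the right of the jig. Origin: centre of the stock's underside.
There are look-alikes about, which are no part of the job. Leave any black look-alike of the brick alone.

How it is judged (in metres and radians):
On the way, in this order (a step that is already met when the one before it is completed fails the run):
1. the stop is flipped fully down (value of joint leaf below 0.035 rad), for 0.2 s.
2. with the stop down, the brick lies flush along the fence and bears on the stop with at least 2 N (x of brick in the frame of jig above 0.025 m and angle between the y axis of brick and the y axis of jig, either way round below 0.035 rad and z of brick in the frame of jig below 0.021 m and y of brick_end in the frame of gauge between -0.025 and -0.001 m and value of joint leaf below 0.05 rad and contact force between brick and leaf above 2 N), for 0.15 s.
3. the stop is flipped up again (value of joint leaf above 1.2 rad), for 0.2 s.
At the end, for the whole second after the job is handed in: The stop is flipped up (at least 1.2 rad); the brick lies on the board at rest, flush along the fence (within 2.5 mm and 0.035 rad), its end still where it met the screw head (1 to 25 mm short of the plane of the leaf face) (x of brick in the frame of jig above 0.025 m and angle between the y axis of brick and the y axis of jig, either way round below 0.035 rad and z of brick in the frame of jig below 0.021 m and y of brick_end in the frame of gauge between -0.025 and -0.001 m and value of joint leaf above 1.2 rad and linear speed of brick below 0.01 m/s); the robot touches nothing.
It fails at once if the brick is moved while the stop is not down (value of joint leaf above 0.2 rad and linear speed of brick above 0.02 m/s).
It fails at once if the brick is pressed on the stop with more than 14 N (contact force between brick and leaf above 14 N).
It fails at once if the brick is pressed on the jig's fence or board with more than 25 N (contact force between brick and jig above 25 N).
It fails at once if another thing on the bench is moved by more than 30 mm (distance of any of offcut, rib, bowl, mug, glaze_jar, brush, square from where it was at the start of the episode above 0.03 m).
It also fails if it takes over 72 s, if anything falls off the work surface, if the arm or the gripper's body presses on something with over 40 N, if the wrist force passes 120 N, or if a joint passes its speed limit or range.

## Robot

A 6-joint arm with a two-finger parallel gripper is mounted at the origin on the work surface. World frame = base frame: x ahead of the robot, y to its left, z up, the work surface at z = 0. Lengths are in m, angles in degrees, forces in N, time in s.
With the tool pointing down it reaches from about 0.15 to 0.775 m from the base axis. Payload 6.1 kg.
Tool frame: the origin (TCP) lies midway between the tips of the shut fingers; the grasp point (between the pads) lies 19 mm behind it; z points along the fingers, y is the line along which they close (so a half turn about z gives the same grasp; the last joint's range is limited). The gripper opens to 85 mm and grips with 20 to 120 N. Pads are 22 mm wide; open, the fingers measure 114 mm over their backs; the gripper's body (76 mm by 85 mm) begins 54 mm behind the grasp point. The pads swing forward as they close: fully open they stand 13 mm farther back than shut.
Start: joints at [-75.172, 7.208, -2.269, 80.523, 0, 90], TCP at [0.134, -0.508, 0.231] pointing down, gripper open.
Joint ranges: [-155.77, 155.77], [-54.66, 111.73], [-72.52, 77.12], [-102.08, 115.82], [-83.92, 84.16], [-180, 180]. Speed limits (degrees/s): [136.94, 136.94, 172.46, 180, 180, 180].

## Interface

Orientations are given as a 3x3 rotation matrix whose columns are the frame's x, y, z axes.
In Python, from bench import robot, effector, solver, vision, monitor gives the robot as it stands. Calls block until the motion is done:
- robot.goto(position, orientation): joint-space move of the TCP to a pose.
- robot.movel(position, attitude=None, rate=0.15, until_force=None): straight line of the TCP; attitude=None keeps the orientation; rate is the mean speed in m/s. With until_force (N) it stops when the force on the tool has changed by that much, and returns True; else False.
- robot.movej(angles): joint-space move.
- effector.grip(opening): opening from 0.0 (shut) to 1.0 (fully open); the grip force is fixed at half the most; returns when the fingers have stopped.
- robot.pause(seconds).
- solver.ik(position, orientation): joint angles nearest the present ones, or None.
- vision.read_camera(name): name is "scene" or "top"; returns a dict with "image" (384x512x3 uint8, red, green, blue), "K" (3x3 intrinsics, pixels), "R" (3x3) and "t" (3): a world point X has camera coordinates R X + t. Camera axes: x right, y down, z forward; pixel columns grow to the right and rows downward; lengths in m; the calibration is good to about 2 mm. A picture is of the moment at which its call begins. There is no depth.
A pose or a line that the arm cannot do raises robot.Unreachable and nothing moves.
- robot.close_job(): hands the job in; it is judged then, once.
Readings, each from a call of its own:
- monitor.read_t(): time.
- monitor.read_qpos(): joint angles.
- monitor.read_joint_vel(): joint speeds.
- monitor.read_joint_efforts(): joint torques, N m.
- monitor.read_ee_pos(): TCP position.
- monitor.read_eef_rot(): TCP orientation.
- monitor.read_contact_force(): force on the tool from outside, world axes, zero at the start.
- monitor.read_ft_torque(): the same for the moment, N m.
- monitor.read_finger_gap(): opening from 0.0 (shut) to 1.0 (fully open).
- monitor.read_grasp_force(): force on a finger pad.
Only numpy, scipy, OpenCV 4.12 (cv2) and the standard library are available. Lean on these libraries where they do the work, as an engineer would, in place of code of your own. Each camera call takes 0.05 s, during which the arm holds its last target. There are 200 camera calls.

## Working session

There is one attempt and no reset: what is moved stays moved. The work goes in short steps, each a Python script; the robot and the scene stay as the last script left them, time stands still between calls to the robot, and variables do not carry over. Pictures are saved under pics/ and viewed, at most 10 in all, crops included, and the job is handed in when it is done.

```bash
mkdir -p pics; ls; python3 - <<'E'
from bench import vision,monitor
import cv2,numpy as np
for n in("scene","top"):
    c=vision.read_camera(n); cv2.imwrite(f"pics/{n}0.png",cv2.resize(c["image"][:,:,::-1],(800,600),interpolation=cv2.INTER_CUBIC)); np.savez(f"{n}0.npz",**c)
    print(n,c["K"].tolist(),c["R"].round(4).tolist(),c["t"],"cam",-c["R"].T@c["t"])
print(monitor.read_t())
E
```

```text
pics
scene [[461.0153177405033, 0.0, 253.36086593011458], [0.0, 461.0153177405033, 194.19314258675072], [0.0, 0.0, 1.0]] [[-0.5881, 0.8088, -0.0067], [0.5173, 0.3698, -0.7718], [-0.6217, -0.4574, -0.6358]] [ 0.36315073 -0.18639697  1.68074774] cam [1.35495353 0.54395676 0.92722554]
top [[408.25618269731626, 0.0, 255.78539119657339], [0.0, 408.25618269731626, 195.60499088225816], [0.0, 0.0, 1.0]] [[0.0209, -0.9996, -0.0208], [-0.9835, -0.0168, -0.1803], [0.1798, 0.0242, -0.9834]] [-0.07570488  0.55737851  1.04546795] cam [ 0.36174637 -0.09164603  1.12700747]
0.1
```

View pics/top0.png

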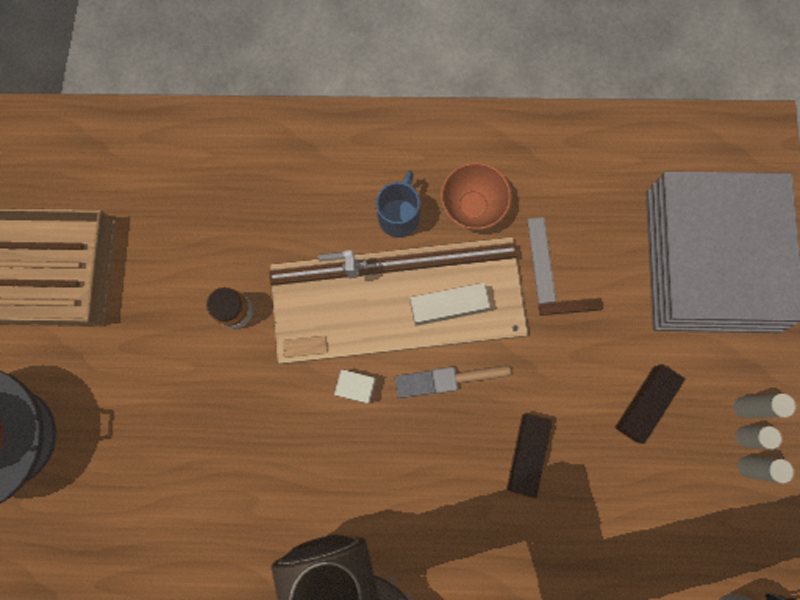

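View pics/scene0.png

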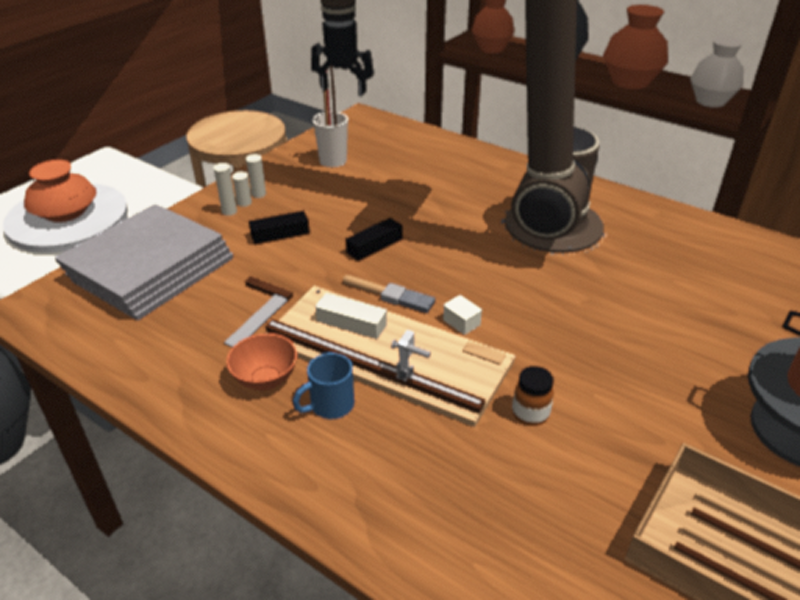

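The top view shows the board with corners at about (271,265), (513,239), (527,335) and (278,362), and the brick at (451,304). The raised stop is at (349,262), with its pin reaching left to (320,257). The scene view shows the stop at (404,350). Next I'll measure these.

```bash
cat > h.py <<'E'
import numpy as np,cv2
def ray(c,uv,z):
    "pixel -> world point on plane z"
    d=c["R"].T@np.linalg.inv(c["K"])@np.array([uv[0],uv[1],1.]); o=-c["R"].T@c["t"]
    return o+d*(z-o[2])/d[2]
def proj(c,X):
    p=c["K"]@(c["R"]@np.asarray(X)+c["t"]); return p[:2]/p[2]
def tri(c1,u1,c2,u2):
    A=[];b=[]
    M=np.zeros((3,3));v=np.zeros(3)
    for c,u in((c1,u1),(c2,u2)):
        d=c["R"].T@np.linalg.inv(c["K"])@np.array([u[0],u[1],1.]);d/=np.linalg.norm(d);o=-c["R"].T@c["t"]
        P=np.eye(3)-np.outer(d,d);M+=P;v+=P@o
    return np.linalg.solve(M,v)
def brickrect(c,z=.058):
    hsv=cv2.cvtColor(c["image"],cv2.COLOR_RGB2HSV)
    m=((hsv[...,1]<60)&(hsv[...,2]>150)).astype(np.uint8)
    out=[]
    for k in cv2.findContours(m,cv2.RETR_EXTERNAL,cv2.CHAIN_APPROX_NONE)[0]:
        if cv2.contourArea(k)>150:
            W=np.array([ray(c,p,z)[:2] for p in k[:,0]])
            out.append((cv2.minAreaRect((W*1000).astype(np.float32)),k.mean(0)[0]))
    return out
E
python3 - <<'E'
from h import *
t=dict(np.load("top0.npz"));s=dict(np.load("scene0.npz"))
for r,p in brickrect(t):print("pale",r,p)
hsv=cv2.cvtColor(t["image"],cv2.COLOR_RGB2HSV)
print("board hsv",hsv[205,220],hsv[195,200],"bench",hsv[250,150],"fence",hsv[170,220])
m=((hsv[...,2]>165)).astype(np.uint8); m[:140]=0;m[240:]=0;m[:,:168]=0;m[:,345:]=0
print([proj(t,[x,y,.018]) for x,y in((.5,0),)])
cs=np.array([[271,265],[513,239],[527,335],[278,362]])*.64
W=[ray(t,c,.018) for c in cs];print("corners",np.round(W,4))
print([np.linalg.norm(W[i]-W[i-1]).round(4) for i in range(4)])
cv2.imwrite("pics/topc.png",cv2.resize(t["image"][140:240,165:345,::-1],None,fx=4.4,fy=4.4,interpolation=cv2.INTER_CUBIC))
cv2.imwrite("pics/scenec.png",cv2.resize(s["image"][180:275,165:335,::-1],None,fx=4.7,fy=4.7,interpolation=cv2.INTER_CUBIC))
E
```

```text
pale ((298.6335144042969, -683.2132568359375), (32.138607025146484, 35.115535736083984), 85.28601837158203) [499.55 301.  ]
pale ((403.8408508300781, -695.31201171875), (35.61557388305664, 33.94733428955078), 43.069488525390625) [500.79487179 258.84615385]
pale ((420.6022033691406, 8.632902145385742), (57.12933349609375, 43.27911376953125), 77.3201904296875) [226.25352113 246.95774648]
pale ((565.4202270507812, -148.99005126953125), (43.47708511352539, 128.99200439453125), 12.453302383422852) [287.2601626 193.2195122]
board hsv [ 15  97 192] [ 16  99 185] bench [ 14 149 123] fence [ 13  25 124]
[array([231.81305421, 218.39639309])]
corners [[ 0.6348  0.1684  0.018 ]
 [ 0.6896 -0.2653  0.018 ]
 [ 0.5162 -0.2877  0.018 ]
 [ 0.4608  0.1461  0.018 ]]
[np.float64(0.1754), np.float64(0.4371), np.float64(0.1748), np.float64(0.4374)]
```

View pics/topc.png

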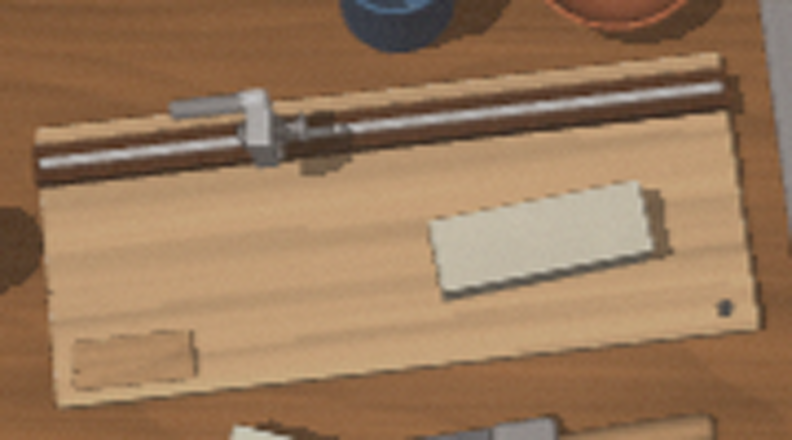

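View pics/scenec.png

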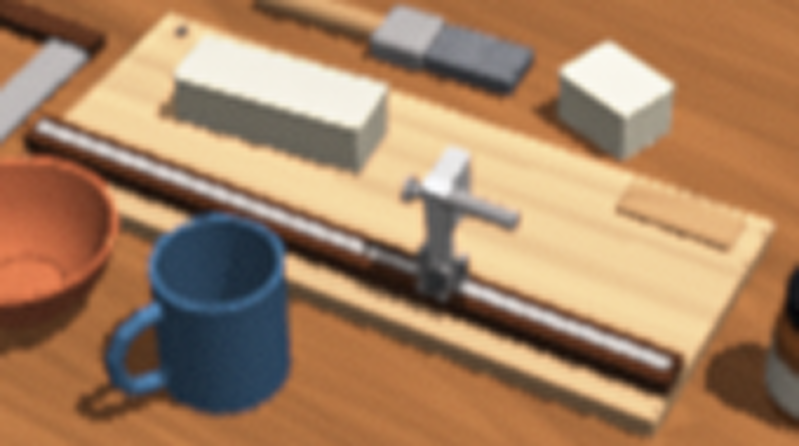

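The enlarged crops show the leaf standing up. In the top crop the pin tip is at (172,108) and its base at (245,98). In the scene crop they are at (517,218) and (455,200). Next I'll triangulate these and put them in the jig frame.

```bash
python3 - <<'E'
from h import *
t=dict(np.load("top0.npz"));s=dict(np.load("scene0.npz"))
T=lambda p:((p[0]+.5)/4.4-.5+165,(p[1]+.5)/4.4-.5+140)
S=lambda p:((p[0]+.5)/4.7-.5+165,(p[1]+.5)/4.7-.5+180)
W=np.array([ray(t,T(p),.018) for p in((37,128),(722,55),(760,328),(57,408))])
print("corners",W.round(4).tolist(),[np.linalg.norm(W[i]-W[i-1]).round(4) for i in range(4)])
S3=np.array([ray(s,S(p),.018) for p in((655,432),(773,222),(170,12))]);print("scene corners FL NL NR",S3.round(4).tolist())
y=(W[0]-W[1]+W[3]-W[2]);psi=np.arctan2(-y[0],y[1]);c=W.mean(0)[:2]
R=np.array([[np.cos(psi),-np.sin(psi)],[np.sin(psi),np.cos(psi)]])
print("yaw",np.degrees(psi),"centre",c)
J=lambda X:(np.r_[R.T@(X[:2]-c),X[2:]]*1000).round(1)
for n,a,b in(("pintip",(172,108),(517,218)),("pinbase",(245,98),(455,200)),("leaftop",(256,92),(455,155))):
    print(n,J(tri(t,T(a),s,S(b))), "resid",(proj(s,tri(t,T(a),s,S(b)))-S(b)).round(1))
b=brickrect(t)[3][0]; print("brick",J(np.r_[np.array(b[0])/1000,.018]),b[2]-np.degrees(psi))
for n,p in(("fencefront L",(38,185)),("R",(728,112))):print(n,J(ray(t,T(p),.034)),J(ray(t,T(p),.018)))
print("strip",J(ray(t,T((40,163)),.034)),J(ray(t,T((722,87)),.034)))
for n,p in(("mug",(400,208)),("rib",(133,360))):pass
print("rib",J(ray(t,T((133,360)),.024)))
c1=np.array([ray(t,(398*.64,208*.64),.05)]);print("mug",J(c1[0]))
E
```

```text
corners [[0.6374, 0.1697, 0.018], [0.6921, -0.2664, 0.018], [0.5169, -0.2879, 0.018], [0.459, 0.147, 0.018]] [np.float64(0.1798), np.float64(0.4395), np.float64(0.1765), np.float64(0.4387)]
scene corners FL NL NR [[0.6434, 0.1801, 0.018], [0.4587, 0.1517, 0.018], [0.5149, -0.283, 0.018]]
yaw 7.368233750944689 centre [ 0.57634489 -0.05938617]
pintip [ 67.1 124.  107.1] resid [-1.1 -0. ]
pinbase [ 68.1  83.2 103.8] resid [-2.  -0.1]
leaftop [ 62.3  76.9 130.5] resid [-3.1 -0.2]
brick [-22.3 -87.5  18. ] 5.085068632478163
fencefront L [ 48.8 218.2  34. ] [ 52.7 221.4  18. ]
R [  46.8 -215.6   34. ] [  50.7 -218.7   18. ]
strip [ 62.7 215.9  34. ] [  63.3 -214.1   34. ]
rib [-66.1 169.4  24. ]
mug [156.4 -19.3  50. ]
```

```bash
cat >> h.py <<'E'
psi=np.radians(7.37);C=np.array([.5763,-.0594,0])
ex=np.array([np.cos(psi),np.sin(psi),0]);ey=np.array([-np.sin(psi),np.cos(psi),0]);ez=np.array([0,0,1.])
YG=.066
def W(x,y,z): return C+ex*x+ey*y+ez*z
def frame(ty,tz): return np.column_stack([np.cross(ty,tz),ty,tz])
TZ=(ex-ez)/2**.5;TY=(ex+ez)/2**.5
TILT=frame(TY,TZ)
def arc(a,off=0,depth=.010):
    "TCP for pin at angle a, off along tool y (world TY)"
    return W(.0625-.055*np.cos(a),YG+.038,.05+.055*np.sin(a))+depth*TZ+off*TY
E
python3 - <<'E'
from h import *
from bench import robot,effector,solver,monitor
Rs=[TILT,frame(-TY,TZ)]
for R in Rs:
    for a in(1.66,.8,0): print(a,solver.ik(arc(a),R), solver.ik(arc(a,depth=-.06),R))
F=[monitor.read_contact_force() for _ in range(5)];print(np.round(F,2).tolist(),monitor.read_finger_gap())
E
```

```text
1.66 [  3.52861783  -5.50842166 -50.19293168   0.37992436   2.71524911
  87.28169677] [  3.02997952 -15.0577205  -50.30948715   9.83049854   3.06738908
  86.92820571]
0.8 [  3.10027336  -9.36968227 -55.69178454  -1.24248279   3.0177541
  86.97805139] [  2.47549046 -19.81508268 -55.354396     9.56534257   3.45883352
  86.53484668]
0 [  2.90829846  -7.36068798 -60.53812872  -8.09049322   3.15330346
  86.84191013] [  2.22171821 -19.13570854 -60.5839376    3.66757562   3.63793218
  86.35471245]
1.66 [  3.52861783  -5.50842166 -50.19293168   0.37992436   2.71524911
 -92.71830323] [  3.02997952 -15.0577205  -50.30948715   9.83049854   3.06738908
 -93.07179429]
0.8 [  3.10027336  -9.36968227 -55.69178454  -1.24248279   3.0177541
 -93.02194861] [  2.47549046 -19.81508268 -55.354396     9.56534257   3.45883352
 -93.46515332]
0 [  2.90829846  -7.36068798 -60.53812872  -8.09049322   3.15330346
 -93.15808987] [  2.22171821 -19.13570854 -60.5839376    3.66757562   3.63793218
 -93.64528755]
[[-0.48, -0.39, -0.23], [-0.48, -0.39, -0.23], [-0.48, -0.39, -0.23], [-0.48, -0.39, -0.23], [-0.48, -0.39, -0.23]] 1.0012573942596237
```

```bash
python3 - <<'E'
from h import *
from bench import robot,effector,solver,monitor,vision
effector.grip(.28)
robot.goto(arc(1.66,depth=-.08)+[0,0,.05],TILT)
robot.movel(arc(1.66,depth=-.06))
f0=monitor.read_contact_force()
hit=robot.movel(arc(1.66),rate=.06,until_force=6)
print("in hit",hit,(monitor.read_contact_force()-f0).round(2),monitor.read_finger_gap(),monitor.read_t())
c=vision.read_camera("scene");s=vision.read_camera("top")
a=cv2.resize(c["image"][170:270,200:330],None,fx=4,fy=4,interpolation=cv2.INTER_CUBIC);b=cv2.resize(s["image"][120:220,160:230],None,fx=4,fy=4,interpolation=cv2.INTER_CUBIC)
cv2.imwrite("pics/in.png",np.hstack([a,b])[:,:,::-1])
E
```

```text
in hit False [-0.4   0.16 -1.42] 0.281008783526062 5.1
```

View pics/in.png

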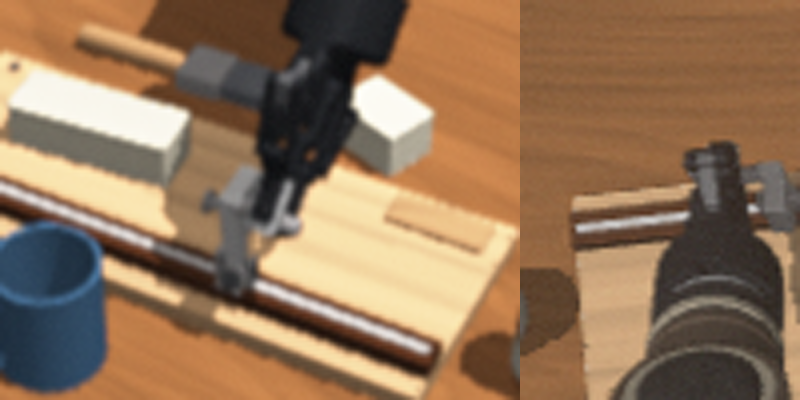

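The left half shows the pin caged between the fingers, with its tip sticking out at about (290,225). I'll sweep the leaf down along the arc.

```bash
python3 - <<'E'
from h import *
from bench import robot,effector,solver,monitor,vision
f0=monitor.read_contact_force()
for a in np.linspace(1.5,.15,7):
    h=robot.movel(arc(a),rate=.06,until_force=25)
    print(round(a,2),h,(monitor.read_contact_force()-f0).round(1))
    if h: break
else:
    h=robot.movel(arc(0)-.014*ez,rate=.02,until_force=9)
    robot.pause(.3)
    p=monitor.read_ee_pos();d=p-arc(0)
    print("end",h,(monitor.read_contact_force()-f0).round(1),"off TY,TZ mm",(d@TY*1e3).round(1),(d@TZ*1e3).round(1))
print(monitor.read_t())
c=vision.read_camera("scene")
cv2.imwrite("pics/dn.png",cv2.resize(c["image"][170:270,200:330],None,fx=4.5,fy=4.5,interpolation=cv2.INTER_CUBIC)[:,:,::-1])
E
```

```text
1.5 False [-0.  -0.9 -0.9]
1.27 False [0.4 0.3 6.2]
1.05 False [-0.  -0.1  1.2]
0.82 False [ 0.9 -0.9 -1.5]
0.6 False [-0.8 -0.  -1. ]
0.38 False [1.2 0.8 0.1]
0.15 False [-0.1 -0.9 -0.2]
end False [ 3.  -0.3  6.6] off TY,TZ mm -6.5 9.7
9.2083
```

View pics/dn.png

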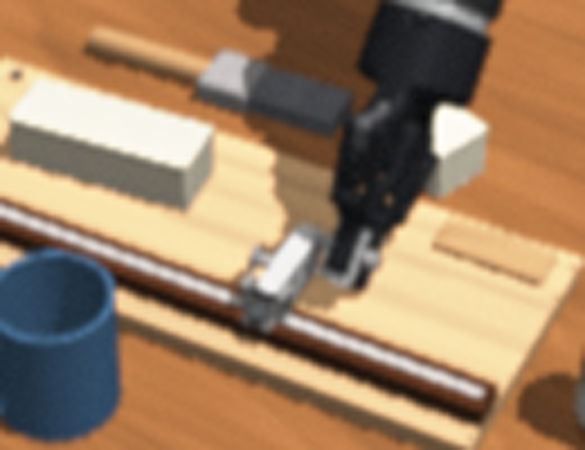

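The leaf lies flat on the fence with the foot down, and the 7 N reaction along the pushing direction fits the hard end. I'll withdraw and push the brick to the fence with both open fingers.

```bash
cat >> h.py <<'E'
DOWN=frame(ey,-ez)
E
python3 - <<'E'
from h import *
from bench import robot,effector,solver,monitor,vision
robot.movel(arc(0),rate=.03)
robot.movel(arc(0,depth=-.07),rate=.15)
robot.movel(W(-.08,-.03,.16),rate=.3)
effector.grip(1.0)
q=[solver.ik(W(-.08,-.0875,.1),frame(s*ey,-ez)) for s in(1,-1)];print(q)
R=DOWN if q[0] is not None else frame(-ey,-ez)
if q[0] is not None and q[1] is not None:
    n=monitor.read_qpos(); R=frame((1 if abs(q[0]-n).max()<abs(q[1]-n).max() else -1)*ey,-ez)
robot.goto(W(-.08,-.0875,.1),R)
robot.movel(W(-.08,-.0875,.024),rate=.12)
robot.pause(.3)
f0=monitor.read_contact_force()
h=robot.movel(W(.0,-.0875,.024),rate=.03,until_force=6)
p=monitor.read_ee_pos()-C;print(h,"jig x,y",p@ex,p@ey,"F",((monitor.read_contact_force()-f0)@np.c_[ex,ey,ez]).round(2),monitor.read_t())
c=vision.read_camera("top")
for r,q in brickrect(c):print(r,q, (np.r_[np.array(r[0])/1e3,0]-C)@np.c_[ex,ey])
E
```

```text
[array([-17.11040958,   9.78881307, -15.85035159,  64.36083533,
         0.        , -24.48040958]), array([-17.11040958,   9.78881307, -15.85035159,  64.36083533,
         0.        , 155.51959042])]
True jig x,y -0.006385759537006587 -0.08737020978694417 F [0.23 0.01 0.45] 16.4917
((298.6340637207031, -683.2064819335938), (32.125030517578125, 35.115535736083984), 85.28601837158203) [499.475 301.025] [-0.3553916  -0.58303491]
((403.2000732421875, -694.6264038085938), (35.614051818847656, 35.82651138305664), 43.08467483520508) [500.575 259.   ] [-0.25315437 -0.60777383]
((422.1192932128906, 15.509627342224121), (43.00465774536133, 43.28434753417969), 77.1727294921875) [223.56666667 246.        ] [-0.1432978  0.0940685]
((970.7758178710938, -345.4800720214844), (52.21817398071289, 73.22257232666016), 0.5500752925872803) [358.42352941  55.74117647] [ 0.35451954 -0.33431853]
((962.0995483398438, -711.70166015625), (119.12213134765625, 106.51293182373047), 84.84673309326172) [491.76  54.08] [ 0.29893738 -0.6964016 ]
((1041.1492919921875, -50.3035888671875), (192.84963989257812, 494.19287109375), 0.3317669928073883) [250.59639831  29.47139831] [ 0.46217578 -0.05060791]
```

```bash
python3 - <<'E'
from h import *
from bench import robot,effector,solver,monitor,vision
J=lambda:((monitor.read_ee_pos()-C)@np.c_[ex,ey,ez]*1e3).round(1)
R=monitor.read_eef_rot()
robot.movel(W(-.025,-.0875,.024),rate=.1)
robot.movel(W(-.025,-.0875,.11),rate=.25)
effector.grip(0)
robot.goto(W(.027,-.192,.10),R)
robot.movel(W(.027,-.192,.032),rate=.12)
robot.pause(.3)
f0=monitor.read_contact_force();F=lambda:((monitor.read_contact_force()-f0)@np.c_[ex,ey,ez]).round(2)
print("start",J(),monitor.read_t())
for y,tol in((-.13,8),(-.106,7),(-.060,5.5)):
    h=robot.movel(W(.027,y,.032),rate=.025,until_force=tol)
    print(h,J(),F(),monitor.read_t())
    if h:break
c=vision.read_camera("top");np.savez("t2.npz",**c)
cv2.imwrite("pics/end.png",cv2.resize(c["image"][130:250,165:345,::-1],None,fx=4.4,fy=4.4,interpolation=cv2.INTER_CUBIC))
E
```

```text
start [  27.4 -192.2   32.8] 19.6833
False [  27.  -130.1   32. ] [ 0.86 -0.59  0.24] 22.3167
False [  26.9 -105.7   31.9] [ 1.09  0.87 -0.31] 23.425
True [ 27.  -96.8  31.9] [ 0.73 -2.04  2.01] 24.15
```

View pics/end.png

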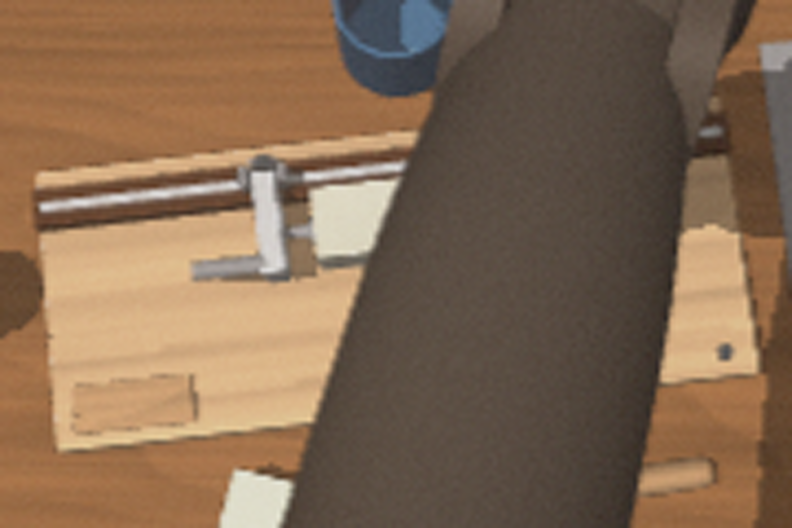

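The brick's end has reached the screw head at about (312,230), flush along the fence, with the leaf down. I'll press gently in small steps up to about 7 N at the tool, including friction.

```bash
python3 - <<'E'
from h import *
from bench import robot,effector,solver,monitor,vision
J=lambda:((monitor.read_ee_pos()-C)@np.c_[ex,ey,ez]*1e3).round(1)
def F():
    v=[]
    for _ in range(5): robot.pause(.03); v.append(monitor.read_contact_force()@ey)
    return np.mean(v).round(2)
y=J()[1]/1e3
for i in range(14):
    robot.movel(W(.027,y,.032),rate=.01); f=F(); print(round(y*1e3,1),J()[1],f)
    if f<-7: break
    y+=.0006 if f>-4.5 else .0003
robot.pause(.5);print("held",F(),J(),monitor.read_t())
E
```

```text
-96.7 -96.7 -2.03
-96.1 -96.6 -5.32
-95.8 -96.6 -6.19
-95.5 -96.5 -6.27
-95.2 -96.5 -7.98
held -7.29 [ 26.9 -96.5  32.1] 26.9667
```

```bash
python3 - <<'E'
from h import *
from bench import robot,effector,solver,monitor,vision
robot.movel(W(.027,-.115,.032),rate=.04)
robot.movel(W(.0,-.13,.18),rate=.25)
effector.grip(.28)
robot.goto(arc(0,depth=-.09)+[0,0,.05],TILT)
c=vision.read_camera("top")
for r,q in brickrect(c):
  if max(r[1])<140:print(np.round(r[1],1),r[2]-np.degrees(psi),((np.r_[np.array(r[0])/1e3,0]-C)@np.c_[ex,ey]*1e3).round(1))
cv2.imwrite("pics/chk.png",cv2.resize(c["image"][130:250,165:345,::-1],None,fx=4.4,fy=4.4,interpolation=cv2.INTER_CUBIC))
print(monitor.read_t())
E
```

```text
[34.1 35. ] -6.105997200012206 [-355.5 -583.9]
[35.4 35.9] -6.224699254035949 [-253.3 -608.8]
29.8833
```

View pics/chk.png

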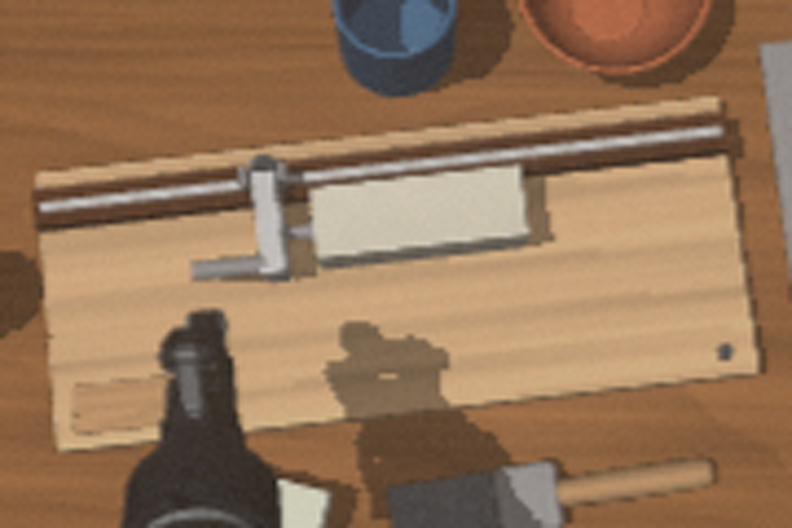

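The brick's top corners are at about (312,186), (520,166), (528,235) and (320,257). I'll check flushness in numbers before flipping.

```bash
python3 - <<'E'
from h import *
from bench import vision
t=vision.read_camera("top")
hsv=cv2.cvtColor(t["image"],cv2.COLOR_RGB2HSV)
m=((hsv[...,1]<60)&(hsv[...,2]>150)).astype(np.uint8)
m=cv2.morphologyEx(m,cv2.MORPH_OPEN,np.ones((7,7)))
for k in cv2.findContours(m,0,1)[0]:
    w=np.array([(ray(t,p,.058)-C)@np.c_[ex,ey]*1e3 for p in k[:,0]],np.float32)
    r=cv2.minAreaRect(w)
    if r[1][0]*r[1][1]>3000 and abs(r[0][0])<80:print(r)
g=[((ray(t,((p[0]+.5)/4.4-.5+165,(p[1]+.5)/4.4-.5+130),.058)-C)@np.c_[ex,ey]*1e3).round(1).tolist() for p in((312,186),(520,166),(528,235),(320,257))];print(g)
E
```

```text
((28.339458465576172, -18.731407165527344), (43.96713638305664, 129.34510803222656), 0.23782731592655182)
[[51.0, 43.9], [49.2, -84.0], [5.8, -83.7], [6.3, 43.4]]
```

The brick is flush: x is 28.3 mm, yaw 0.2°, and its end is about 20 mm short of the gauge plane. I'll flip the stop up.

```bash
python3 - <<'E'
from h import *
from bench import robot,effector,solver,monitor,vision
robot.movel(arc(0,depth=-.06),rate=.1)
h=robot.movel(arc(0),rate=.05,until_force=6);print("in",h)
if not h:
    f0=monitor.read_contact_force()
    robot.movel(arc(0,.005),rate=.02)
    for i,a in enumerate(np.linspace(.15,1.6,9)):
        h=robot.movel(arc(a,.005),rate=.025 if i<3 else .06,until_force=25)
        print(round(a,2),h,(monitor.read_contact_force()-f0).round(1))
        if h:break
print(monitor.read_t())
if not h:
    robot.movel(arc(1.6,0),rate=.05)
    robot.movel(arc(1.6,0,-.07),rate=.1)
    robot.goto(arc(0,depth=-.09)+[-.05,0,.08],TILT)
t=vision.read_camera("top");s=vision.read_camera("scene")
hsv=cv2.cvtColor(t["image"],cv2.COLOR_RGB2HSV)
m=cv2.morphologyEx(((hsv[...,1]<60)&(hsv[...,2]>150)).astype(np.uint8),cv2.MORPH_OPEN,np.ones((7,7)))
for k in cv2.findContours(m,0,1)[0]:
    r=cv2.minAreaRect(np.array([(ray(t,p,.058)-C)@np.c_[ex,ey]*1e3 for p in k[:,0]],np.float32))
    if r[1][0]*r[1][1]>3000 and abs(r[0][0])<80:print(r)
a=cv2.resize(s["image"][170:270,180:330],None,fx=3,fy=4*.75,interpolation=cv2.INTER_CUBIC);b=cv2.resize(t["image"][130:230,165:275],None,fx=3,fy=3,interpolation=cv2.INTER_CUBIC)
cv2.imwrite("pics/up.png",np.hstack([a,b])[:,:,::-1]);print(monitor.read_t())
E
```

```text
in False
0.15 False [-4.6 -1.5 -1. ]
0.33 False [-9.7 -1.6 -2.4]
0.51 False [-4.1  0.3 -0.3]
0.69 False [-0.4  0.1 -1.3]
0.88 False [-0.1  0.2 -0.4]
1.06 False [ 0.1 -0.4 -1. ]
1.24 False [-0.8 -0.2 -1.2]
1.42 False [-0.5  0.1 -1.9]
1.6 False [ 0.2 -0.3 -2.2]
36.2583
((28.416488647460938, -18.70166015625), (43.749996185302734, 128.6717987060547), 0.054383426904678345)
38.1333
```

View pics/up.png

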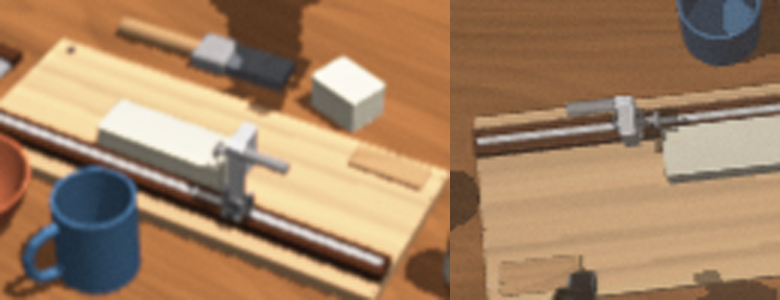

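The leaf stands upright, with its pin in the top half at about (590,108), as at the start. The brick hasn't moved (x 28.4 mm, yaw 0.05°) and the gripper is clear, so I'm handing in.

```bash
python3 -c "
from bench import robot
print(robot.close_job())"
```

```text
the job is handed in; nothing more can be done
None
```

I handed the job in at about 38 s, with no verdict shown: the stop went down, the brick was set flush on the fence and pressed on the screw head (about 7 N at the tool, so roughly 5 N after sliding friction), then the stop went back up without the brick shifting in the camera image.

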